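# Ready the pod coffee machine and start it

## Task

Get the pod coffee machine ready and start it, using only the fingertips. Gently push the pulled-out drip tray fully home so that the cup standing on it comes under the spout, and push the open lid fully shut over the pod (either first); only then press the start button on top of the side tower right down and let it go. Do not touch, lift or tip the cup, and leave the other things standing where they are.

Things in the scene. Friction and masses are not known exactly. Their poses are not given: they have to be found in the camera images.
- brewer: Pod coffee machine, fixed, cream, black and steel, 214 mm high. Origin: on the worktop, mid-width of the main body. Its x points to its back, y to its left, z up; the front (-x) looks to the robot. Round brew head 114 mm wide, z 134 to 195 mm, reaches forward to x = -102 mm. Column behind the lid from x = 10 mm. Black side tower y -128 to -70, x -98 to 120, top z 205 mm.
- drip_tray (a joint): Drip tray, black with steel grid, 140 x 134 mm; slides straight along the machine's x on its sole. 0 = fully home against a stop, positive = metres pulled out to the front (at most 0.056). About 2 N of push moves it; it stays where it is left. The cup stands loose on its grid (z 30.5 mm).
- tray_front (a point): Middle of the drip tray's front face, an upright plate 134 mm wide from z 10.5 to 36.5 mm, square to the machine's x; the point is 24.5 mm above the worktop and 145.5 mm in front of the machine's origin when home.
- pod_lid (a joint): Steel lid on the brew head, 104 mm wide, 20 mm thick, 89 mm from hinge to rounded front, plus a black lip 44 mm wide standing out 9 mm more. Hinge at its rear edge, along the machine's y. Radians: 0 = shut flat, positive = open upward and backward (at most 1.15). The stiff hinge holds any angle; about 3 N at the front edge swings it.
- lid_hinge (a point): Middle of the lid's hinge line: 8 mm in front of the machine's origin, z 197 mm. When shut the lid's top is 21 mm above this line.
- lid_front (a point): Point on the lid's top (outer) face in the middle of its width, 4 mm behind the rounded front edge, 85 mm from the hinge line along the lid and 21 mm out from it across the lid.
- start_button (a joint): Round steel start button, radius 13 mm, on top of the side tower. 0 = up, 0.005 m = fully down, pressed straight down; a spring returns it, fully down takes about 4 N. Wall cabinets (fixed, undersides at z = 450 mm) hang over the machine's rear, beyond about world x = 620 mm (door knobs 30 mm nearer): over the lid and the button a hand leaning back toward the robot stays clear of them.
- start_button_top (a point): Centre of the start button's top face (it moves down with the button): 70 mm in front of the machine's origin, 99 mm to its right (-y), z 216 mm when up, 9 mm above its round housing (42 mm across).
- spout (a point): Lower end of the spout under the brew head, 58 mm in front of the machine's origin, z 119 mm.
- cup: Small white coffee cup with a handle, 62 mm across, 50 mm high, standing loose and upright on the drip tray. Origin at its foot, 14 mm from its axis; its handle points along its -y.
- cup_axis (a point): Centre of the cup's foot, on the cup's axis.
- bean_jar: Bystander: glass clip jar of coffee beans, 74 mm wide, 118 mm high, origin at its foot.
- spare_pod: Bystander: single coffee pod standing on the worktop, 52 mm wide, 54 mm high, origin at its foot.
- spare_cup: Bystander: second small cup on the worktop, 84 mm with its handle, 49 mm high, origin at its foot.
- scoop: Bystander: coffee scoop lying on the worktop, 150 mm long, 24 mm high, origin under its middle.
There are look-alikes about, which are no part of the job. What is shaped like the cup but yellow is not meant.

How it is judged:
By the outcome, as a careful person would: the job done as asked, in the order asked, and still so for the second after the job is handed in, with the robot touching nothing.
It also fails if it takes over 54 s, if anything falls off the work surface, if the arm or the gripper's body presses on something with over 40 N, if the wrist force passes 120 N, or if a joint passes its speed limit or range.

## Robot

A 7-joint arm with a two-finger parallel gripper is mounted at the origin on a cart in front of the work surface, level with it; the furniture and walls round the work are solid. World frame = base frame: x ahead of the robot, y to its left, z up, the work surface at z = 0. Lengths are in mm, angles in rad, forces in N, time in s.
With the tool pointing down it reaches from about 375 to 925 mm from the base axis. Payload 3.1 kg.
Tool frame: the origin (TCP) lies midway between the tips of the shut fingers; the grasp point (between the pads) lies 19 mm behind it; z points along the fingers, y is the line along which they close (so a half turn about z gives the same grasp; the last joint's range is limited). The gripper opens to 85 mm and grips with 20 to 120 N. Pads are 22 mm wide; open, the fingers measure 114 mm over their backs; the gripper's body (76 mm by 85 mm) begins 54 mm behind the grasp point. The pads swing forward as they close: fully open they stand 13 mm farther back than shut.
Start: joints at [-1.254, 0.383, 0.044, 1.598, -0.018, 1.161, -0.05], TCP at [261.933, 594.89, 231.269] pointing down, gripper open.
Joint ranges: [-2.61, 2.61], [-0.41, 2.15], [-1.48, 1.57], [0, 2.5], [-1.57, 4.71], [0.05, 1.97], [-2.85, 2.85]. Speed limits (rad/s): [2.79, 2.79, 3.14, 3.14, 3.14, 3.14, 3.14].

## Interface

Orientations are given as a unit quaternion [w, x, y, z].
In Python, from plant import bot gives the robot as it stands.
- The arm moves only by the tool send_rows, never from a script. Its argument "plan" is a list of rows, each a list of 3 entries, a list of its own where there are three numbers: the opening, from 0 (shut) to 1 (fully open), then the shift along the tool's x, y, z in cm, then the turn about the tool's z in rad. In form: [[fingers, [dx, dy, dz], twist], ...]. A call has 1 to 10 rows; each row shifts and turns the commanded pose from where the row before left it, along the tool's axes as they then stand; what a row does not reach is not made up. A row lasts 1/8 s, in which the tool goes at most 62.5 mm and 10.7 degrees, less where a joint would pass 70% of its speed; a pose out of reach is approached as far as the arm can. A call with a gripper value outside its range is refused whole. The fingers move at their own pace and stop on an object; "grip_force" is the grip in N (left out, the last holds). Time passes only in rows, so rows that do not move let the fingers close. It gives the time, the measured TCP pose, the force, the opening and the grip force at its end, in the units of the state.
- bot.sense(): the state, without advancing time (a new reading comes with each control period).
- bot.camera(name): name is "scene" or "top" or "wrist"; returns (picture, depth): 420x560x3 uint8, red, green, blue; 420x560 float32, mm along the optical axis (not along the pixel's ray), 0 where there is no reading.
- bot.calibration(name): a dict with "fx", "fy", "cx", "cy" (pixels), "pose" (4x4, takes a point from camera to world coordinates). Camera axes: x right, y down, z forward; pixel columns grow to the right and rows downward; lengths in mm; the calibration is good to about 2 mm. A picture is of the moment at which its call begins: read the wrist's pose just before it. calibration takes no time and is no camera call; for the wrist camera it gives the pose at the moment of the call.
- bot.finish_job(): hands the job in; it is judged then, once.
The state is a dict: "time_s": time; "joint_pos": joint angles; "joint_vel": joint speeds; "joint_torque": joint torques, N m; "position": TCP position; "eef_rot": TCP orientation; "wrist_force": force on the tool from outside, world axes, zero at the start; "ft_torque": the same for the moment, N m; "finger_gap": finger opening in mm; "grip_force": force on a finger pad.
Only numpy, scipy, OpenCV 4.12 (cv2) and the standard library are available. Lean on these libraries where they do the work, as an engineer would, in place of code of your own. Each camera call takes 0.05 s, during which the arm holds its last target. There are 200 camera calls.

## Working session

There is one attempt and no reset: what is moved stays moved. The work goes in short steps, Python scripts to look and compute and a tool call to move; the robot and the scene stay as the last step left them, time stands still between calls to the robot, and variables do not carry over. Pictures are saved under pics/ and viewed, at most 10 in all, crops included, and the job is handed in when it is done.

Besides the shell and the picture viewer there is one more tool, called after "Emit:" as name(argument=value, ...), one argument or row to a line, values as JSON. send_rows: Moves the arm, as the interface text tells. Its arguments: {"type":"object","properties":{"plan":{"type":"array"},"grip_force":{"type":"number"}},"required":["plan"]}

```bash
mkdir -p pics; ls
cat > h.py <<'E'
import numpy as np, cv2
from plant import bot
def pts(name):
    im,d=bot.camera(name); c=bot.calibration(name)
    v,u=np.mgrid[0:420,0:560]
    P=np.stack([(u-c['cx'])/c['fx']*d,(v-c['cy'])/c['fy']*d,d],-1)
    T=np.array(c['pose']); W=P@T[:3,:3].T+T[:3,3]
    W[d<=0]=np.nan
    return im,d,W
E
python3 - <<'E'
from h import *
ims=[]
for n in ['scene','top']:
    im,d,W=pts(n); np.savez(f'{n}.npz',im=im,W=W); cv2.imwrite(f'pics/{n}.png',im[:,:,::-1]); print(np.round(bot.calibration(n)['pose'],2).tolist())
print(bot.sense())
E
```

```text
pics
[[0.7, -0.54, 0.47, -4.38], [-0.71, -0.52, 0.47, -494.29], [-0.01, -0.66, -0.75, 965.49], [0.0, 0.0, 0.0, 1.0]]
[[-0.01, -0.99, 0.13, 350.35], [-1.0, 0.01, -0.0, 10.25], [0.0, -0.13, -0.99, 1227.44], [0.0, 0.0, 0.0, 1.0]]
{'time_s': 0.1, 'joint_pos': array([-1.25380739,  0.38378495,  0.04384664,  1.59943116, -0.01788833,
        1.1611864 , -0.04987535]), 'joint_vel': array([ 9.74234755e-04, -3.14215842e-03,  1.56820438e-04, -2.10802019e-03,
       -9.09769364e-04, -5.46811244e-05,  6.25971976e-04]), 'joint_torque': array([ 3.12274307e-03, -4.34727502e+01,  1.02952760e+00, -2.50455344e+01,
        1.08227396e-02,  5.43697737e-03,  1.55318244e-06]), 'position': array([261.61218813, 594.09053633, 229.98585274]), 'eef_rot': array([-1.78691434e-04,  2.05861998e-01,  9.78580286e-01, -1.19539235e-03]), 'wrist_force': array([-0.33674828, -0.55202644, -0.2954448 ]), 'ft_torque': array([ 0.02617421, -0.04714648, -0.00840139]), 'grip_force': 0.0, 'finger_gap': 85.39717886380645}
```

View pics/scene.png

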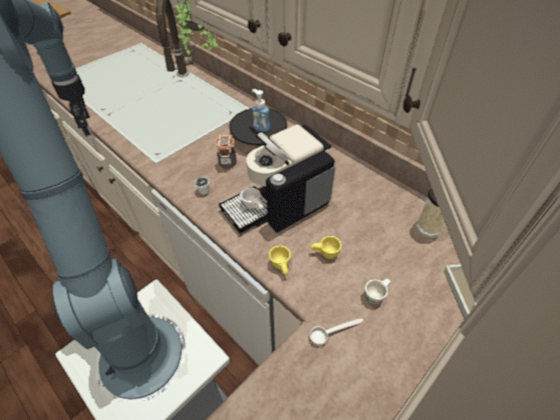

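View pics/top.png

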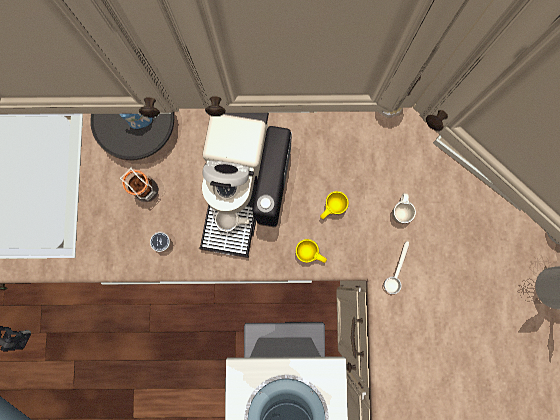

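The scene view shows the machine at about (290,170), with its tray pulled out to (240,212). In the top view the lid is open at (225,178), the button is at (265,203), the cup at (228,220) and the tray's front edge near row 252. Next I measure these.

```bash
python3 - <<'E'
from h import *
f=np.load('top.npz'); W=f['W']; im=f['im'].astype(int)
v,u=np.mgrid[0:420,0:560]
roi=(u>190)&(u<300)&(v>105)&(v<265)
# tower top
m=roi&(abs(W[...,2]-205)<6)&(im.max(-1)<70)&(u>250)
r=cv2.minAreaRect(W[m][:,:2].astype(np.float32)); print('tower',m.sum(),r, np.median(W[m][:,2]))
b=roi&(abs(u-265)<12)&(abs(v-203)<12)&(W[...,2]>212)&(W[...,2]<225)&(im.min(-1)>110)
print('button',b.sum(),np.nanmean(W[b],0),np.ptp(W[b],0))
# tray
t=roi&(W[...,2]>22)&(W[...,2]<42)&(v>200)&(u<258)
r=cv2.minAreaRect(W[t][:,:2].astype(np.float32)); print('tray',t.sum(),r,cv2.boxPoints(r).round(1).tolist())
c=roi&(W[...,2]>70)&(W[...,2]<90)&(v>205)&(v<240)&(u<258)
print('cup rim',c.sum(),cv2.minEnclosingCircle(W[c][:,:2].astype(np.float32)))
for vv in range(155,215,3): print(vv,W[vv,225].round(0), W[vv,210].round(0),im[vv,225])
E
python3 - <<'E'
import cv2
a=cv2.imread('pics/top.png')[100:265,180:300]; b=cv2.imread('pics/scene.png')[120:240,200:350]
a=cv2.resize(a,None,fx=3.4,fy=3.4,interpolation=2); b=cv2.resize(b,None,fx=2.6,fy=2.6,interpolation=2)
import numpy as np
o=np.zeros((570,800,3),np.uint8);o[:a.shape[0],:a.shape[1]]=a;o[:b.shape[0],408:408+b.shape[1]]=b[:,:392]
cv2.imwrite('pics/crop.png',o)
E
```

```text
tower 534 ((608.3262939453125, 40.65359115600586), (73.30646514892578, 213.43991088867188), 79.8608627319336) 201.96143317327517
button 86 [527.54413162  45.92227607 214.84177948] [22.97738334 22.94246188  5.85209699]
tray 1737 ((493.3799743652344, 152.78945922851562), (131.3434295654297, 139.59100341796875), 80.76378631591797) [[413.8999938964844, 99.19999694824219], [551.7000122070312, 76.80000305175781], [572.7999877929688, 206.39999389648438], [435.0, 228.8000030517578]]
cup rim 148 ((509.7577209472656, 126.14608001708984), 54.34598922729492)
155 [641. 139. 212.] [642. 174. 211.] [243 248 241]
158 [634. 138. 213.] [635. 174. 210.] [244 236 216]
161 [629. 139. 205.] [627. 173. 213.] [181 173 156]
164 [617. 137. 221.] [617. 171. 223.] [64 60 58]
167 [607. 136. 233.] [606. 169. 238.] [34 33 32]
170 [597. 134. 247.] [595. 166. 254.] [31 35 29]
173 [587. 132. 258.] [585. 164. 267.] [89 80 79]
176 [578. 131. 268.] [577. 163. 273.] [200 193 187]
179 [570. 130. 276.] [571. 164. 269.] [227 222 214]
182 [564. 130. 273.] [566. 165. 262.] [219 213 205]
185 [555. 129. 281.] [575. 175. 194.] [48 44 44]
188 [569. 141. 186.] [567. 175. 196.] [27 25 28]
191 [561. 141. 187.] [560. 175. 193.] [127 118 106]
194 [554. 141. 188.] [553. 175. 196.] [41 40 47]
197 [547. 141. 186.] [546. 175. 193.] [125 117 112]
200 [539. 140. 193.] [539. 175. 194.] [184 171 150]
203 [532. 140. 192.] [532. 175. 192.] [242 248 244]
206 [524. 140. 195.] [553. 202.  26.] [243 247 242]
209 [518. 140. 192.] [544. 201.  29.] [247 252 248]
212 [513. 142. 174.] [535. 200.  34.] [110 101  90]
```

View pics/crop.png

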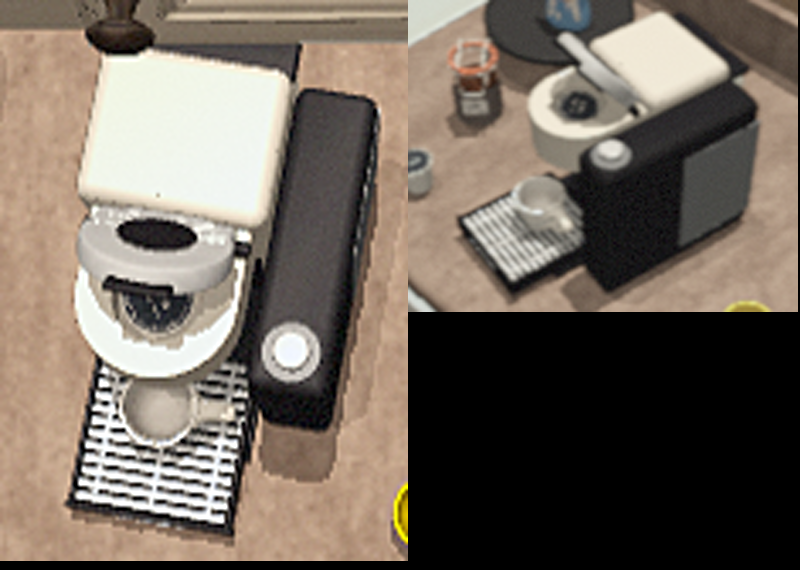

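The button fix, tray front and tower agree: yaw is about -9.6°, the origin is about (613,132), the tray is 46 mm out and the lid is at about 50°. I'm closing the fingers and moving in front of the tray, high up.

Run:
```python
from h import *
s=bot.sense(); T=np.array(bot.calibration('wrist')['pose'])
from scipy.spatial.transform import Rotation as R
q=s['eef_rot']; r=R.from_quat([q[1],q[2],q[3],q[0]]).as_matrix()
print('cam in tool',(r.T@(T[:3,3]-s['position'])).round(),(r.T@T[:3,2]).round(2)); print(r.round(3))
f=np.load('top.npz'); W=f['W']; v,u=np.mgrid[0:420,0:560]
m=(u>195)&(u<262)&(v>105)&(v<165)&(abs(W[...,2]-212)<8)&(f['im'].min(-1)>180)
print(cv2.minAreaRect(W[m][:,:2].astype(np.float32)))
m=(v<125)&(v>60)&(u>195)&(u<235)&(W[...,2]>300); print('knob',np.nanmin(W[m],0), W[108,214],W[103,214])
```

```text
cam in tool [  78.   -0. -143.] [-0.3   0.    0.95]
[[-0.915  0.403 -0.001]
 [ 0.403  0.915 -0.002]
 [-0.    -0.002 -1.   ]]
((675.1795043945312, 121.13387298583984), (131.3000030517578, 120.85263061523438), 81.10295104980469)
knob [608.45637404  71.91891278 452.47137726] [614.71385715 111.65151038 564.28390781] [626.47768874 113.13965569 555.18941592]
```

Emit:
send_rows(
  plan=[
    [0,[-2.9,-3.4,0],0],
    [0,[-2.9,-3.4,0],0],
    [0,[-2.9,-3.4,0],0],
    [0,[-2.9,-3.4,0],0],
    [0,[-2.9,-3.4,0],0],
    [0,[-2.9,-3.4,0],0],
    [0,[-2.9,-3.4,0],0],
    [0,[-2.9,-3.4,0],0],
    [0,[-2.9,-3.4,0],0],
    [0,[-2.9,-3.4,0],0],
  ],
  grip_force=30,
)

```text
time_s: 1.35
position: [390.2, 165.2, 231.0]
eef_rot: [-0.0, 0.206, 0.979, -0.0]
wrist_force: [-0.2, 0.8, 1.0]
finger_gap: 0.1
grip_force: 0.0
```

Emit:
send_rows(
  plan=[
    [0,[0,0,0],-0.125],
    [0,[0,0,0],-0.125],
    [0,[0,0,0],0],
  ],
)

```text
time_s: 1.72
position: [390.0, 166.5, 230.9]
eef_rot: [-0.0, 0.083, 0.997, -0.0]
wrist_force: [-0.3, -0.1, -1.5]
finger_gap: -0.0
grip_force: 0.0
```

Run:
```python
from h import *
s=bot.sense();print(s['position'].round(1),s['eef_rot'].round(4))
im,d,W=pts('wrist'); np.savez('w.npz',im=im,W=W); cv2.imwrite('pics/w1.png',im[:,:,::-1])
```

```text
[390.  166.5 230.9] [-3.000e-04  8.310e-02  9.965e-01 -2.000e-04]
```

View pics/w1.png

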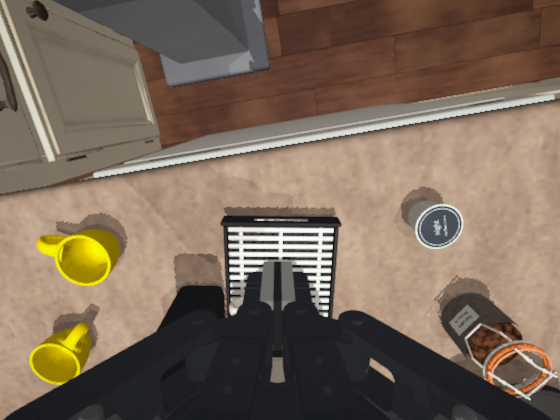

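The wrist view shows the tray's black front edge at row ~219, columns 222–340, level in the picture, so the tool is square to it. I measure it.

Run:
```python
from h import *
f=np.load('w.npz'); W=f['W']; im=f['im'].astype(int)
v,u=np.mgrid[0:420,0:560]
m=(u>205)&(u<355)&(v>205)&(v<260)&(W[...,2]>30)&(W[...,2]<46)
rows=np.array([[c,np.where(m[:,c])[0].min()] for c in range(226,338,4) if m[:,c].any()])
E=np.array([W[r+1,c] for c,r in rows]); 
p=np.polyfit(E[:,1],E[:,0],1); print('edge',rows[:,1],'slope deg',np.degrees(np.arctan(p[0])),'mid',np.nanmedian(E,0))
mm=m&(W[...,0]<445); print('y range',np.nanpercentile(W[mm][:,1],[1,50,99]))
```

```text
edge [221 221 221 221 221 221 221 221 220 221 221 221 221 221 220 220 221 220
 222 221 220 222 222 221 222 221 222 222] slope deg 10.129100221956275 mid [427.87858934 163.82603183  34.73783038]
y range [ 99.5824352  149.66883765 227.18708725]
```

Emit:
send_rows(
  plan=[
    [0,[0,0,4.2],0],
    [0,[0,0,4.2],0],
    [0,[0,0,4.2],0],
    [0,[0,0,4.2],0],
    [0,[0,0,4.0],0],
    [0,[-0.5,0,0],0],
    [0,[-0.5,0,0],0],
  ],
)

```text
time_s: 2.65
position: [401.5, 165.7, 24.2]
eef_rot: [0.001, 0.083, 0.997, 0.0]
wrist_force: [-0.2, 0.2, -0.2]
finger_gap: -0.1
grip_force: 0.0
```

Emit:
send_rows(
  plan=[
    [0,[-0.3,0,0],0],
    [0,[-0.3,0,0],0],
    [0,[-0.3,0,0],0],
    [0,[-0.3,0,0],0],
    [0,[-0.3,0,0],0],
    [0,[-0.3,0,0],0],
    [0,[-0.3,0,0],0],
    [0,[-0.3,0,0],0],
  ],
)

```text
time_s: 3.65
position: [423.4, 161.2, 23.1]
eef_rot: [-0.001, 0.082, 0.997, -0.0]
wrist_force: [-1.6, 0.0, 0.8]
finger_gap: 0.4
grip_force: 0.9
```

Emit:
send_rows(
  plan=[
    [0,[-0.3,0,0],0],
    [0,[-0.3,0,0],0],
    [0,[-0.3,0,0],0],
    [0,[-0.3,0,0],0],
    [0,[-0.3,0,0],0],
    [0,[-0.3,0,0],0],
  ],
)

```text
time_s: 4.4
position: [441.6, 158.0, 23.1]
eef_rot: [-0.0, 0.082, 0.997, -0.0]
wrist_force: [-1.7, -0.7, 0.4]
finger_gap: -0.4
grip_force: 0.9
```

Emit:
send_rows(
  plan=[
    [0,[-0.3,0,0],0],
    [0,[-0.3,0,0],0],
    [0,[-0.3,0,0],0],
    [0,[-0.2,0,0],0],
    [0,[-0.2,0,0],0],
  ],
)

```text
time_s: 5.03
position: [454.6, 156.1, 23.3]
eef_rot: [-0.0, 0.082, 0.997, -0.0]
wrist_force: [-0.9, -1.5, -0.4]
finger_gap: -0.3
grip_force: 0.8
```

Emit:
send_rows(
  plan=[
    [0,[-0.2,0,0],0],
    [0,[-0.15,0,0],0],
  ],
)

```text
time_s: 5.28
position: [458.1, 155.6, 23.3]
eef_rot: [0.0, 0.082, 0.997, 0.0]
wrist_force: [-1.0, -1.3, -0.4]
finger_gap: -0.0
grip_force: 0.8
```

Emit:
send_rows(
  plan=[
    [0,[-0.15,0,0],0],
    [0,[-0.15,0,0],0],
  ],
)

```text
time_s: 5.52
position: [461.0, 155.1, 23.3]
eef_rot: [0.0, 0.082, 0.997, -0.0]
wrist_force: [-1.4, -0.9, 0.5]
finger_gap: -0.4
grip_force: 0.8
```

Emit:
send_rows(
  plan=[
    [0,[-0.1,0,0],0],
    [0,[-0.1,0,0],0],
  ],
)

```text
time_s: 5.78
position: [462.0, 154.9, 23.3]
eef_rot: [-0.001, 0.082, 0.997, -0.0]
wrist_force: [-4.8, -1.2, 3.6]
finger_gap: 0.1
grip_force: 2.4
```

Emit:
send_rows(
  plan=[
    [0,[-0.1,0,0],0],
    [0,[0,0,0],0],
  ],
)

```text
time_s: 6.02
position: [462.0, 155.0, 23.1]
eef_rot: [-0.002, 0.082, 0.997, -0.0]
wrist_force: [-5.9, -0.1, 4.3]
finger_gap: -0.3
grip_force: 2.8
```

Emit:
send_rows(
  plan=[
    [0,[-0.1,0,0],0],
    [0,[-0.1,0,0],0],
    [0,[0,0,0],0],
  ],
)

```text
time_s: 6.4
position: [462.0, 155.0, 22.9]
eef_rot: [-0.004, 0.082, 0.997, -0.0]
wrist_force: [-8.7, -0.2, 7.4]
finger_gap: 0.0
grip_force: 4.3
```

Stalled with rising force, so the tray is home. Retreat, go up and look.

Emit:
send_rows(
  plan=[
    [0,[0.5,0,0],0],
    [0,[1.5,0,0],0],
    [0,[3,0,0],0],
    [0,[1,0,-4.5],0],
    [0,[0,0,-5],0],
    [0,[0,0,-5],0],
    [0,[0,0,-5],0],
    [0,[0,0,-5],0],
    [0,[0,0,-4.5],0],
    [0,[0,0,0],0],
  ],
)

```text
time_s: 7.65
position: [409.4, 165.8, 317.9]
eef_rot: [0.004, 0.082, 0.997, 0.004]
wrist_force: [0.6, 0.2, 0.4]
finger_gap: 0.0
grip_force: 0.0
```

Run:
```python
from h import *
s=bot.sense();print(s['position'].round(1),s['joint_pos'].round(2))
o=np.zeros((420,800,3),np.uint8)
for n,(a,b,c,d_),x in [('top',(100,265,170,310),0),('scene',(100,250,190,350),410)]:
    im,d,W=pts(n); np.savez(n+'2.npz',im=im,W=W)
    k=cv2.resize(im[a:b,c:d_,::-1],None,fx=2.4,fy=2.4,interpolation=2); o[:k.shape[0],x:x+k.shape[1]]=k
cv2.imwrite('pics/c2.png',o)
f=np.load('top2.npz');W=f['W'];v,u=np.mgrid[0:420,0:560]
for c in range(210,246,5):
    print([W[r,c].round(0).tolist() for r in (170,174,178,181,183,185)])
t=(W[...,2]>24)&(W[...,2]<42)&(v>195)&(u<258)&(u>190)&(v<262)
r=cv2.minAreaRect(W[t][:,:2].astype(np.float32)); print(r,cv2.boxPoints(r).round())
```

```text
[409.4 165.8 317.9] [-0.88 -0.13  0.37  1.98  0.05  1.27  0.88]
[[596.0, 167.0, 252.0], [583.0, 164.0, 269.0], [573.0, 163.0, 272.0], [568.0, 164.0, 266.0], [560.0, 162.0, 280.0], [574.0, 175.0, 194.0]]
[[597.0, 156.0, 249.0], [583.0, 153.0, 266.0], [572.0, 152.0, 277.0], [566.0, 152.0, 274.0], [560.0, 151.0, 279.0], [556.0, 151.0, 277.0]]
[[596.0, 144.0, 251.0], [584.0, 143.0, 263.0], [571.0, 140.0, 279.0], [565.0, 141.0, 275.0], [560.0, 141.0, 278.0], [556.0, 140.0, 281.0]]
[[597.0, 134.0, 246.0], [585.0, 132.0, 259.0], [572.0, 130.0, 274.0], [565.0, 130.0, 275.0], [561.0, 130.0, 273.0], [556.0, 130.0, 279.0]]
[[598.0, 124.0, 240.0], [585.0, 122.0, 257.0], [572.0, 120.0, 274.0], [566.0, 120.0, 271.0], [562.0, 120.0, 269.0], [557.0, 120.0, 272.0]]
[[598.0, 112.0, 242.0], [587.0, 111.0, 251.0], [573.0, 109.0, 270.0], [567.0, 109.0, 269.0], [563.0, 110.0, 263.0], [559.0, 110.0, 262.0]]
[[600.0, 102.0, 231.0], [587.0, 100.0, 251.0], [575.0, 99.0, 263.0], [568.0, 99.0, 261.0], [565.0, 100.0, 256.0], [562.0, 100.0, 251.0]]
[[601.0, 91.0, 228.0], [587.0, 89.0, 248.0], [577.0, 89.0, 253.0], [572.0, 90.0, 243.0], [578.0, 93.0, 195.0], [573.0, 93.0, 197.0]]
((527.3993530273438, 147.13607788085938), (130.0972442626953, 119.81884765625), 82.24925231933594) [[459.  91.]
 [578.  75.]
 [596. 204.]
 [477. 220.]]
```

View pics/c2.png

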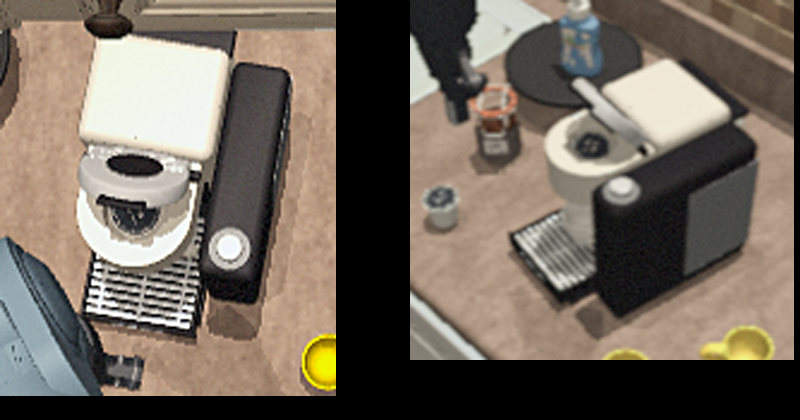

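The tray is home: its front is at x≈468 and the cup is hidden under the head. The lid lip is at about (556,140,280). I move above the lip.

Emit:
send_rows(
  plan=[
    [0,[-3,0,0],0],
    [0,[-3,0,0],0],
    [0,[-3,0,0],0],
    [0,[-3,0,0],0],
    [0,[-2.3,0,0],0],
    [0,[0,0,1.5],0],
    [0,[0,0,0],0],
  ],
)

```text
time_s: 8.62
position: [544.9, 140.5, 294.6]
eef_rot: [-0.003, 0.082, 0.997, -0.002]
wrist_force: [-0.0, -0.4, -0.0]
finger_gap: 0.1
grip_force: 0.0
```

Emit:
send_rows(
  plan=[
    [0,[-0.7,0,0],0],
    [0,[0,0,0.5],0],
    [0,[0,0,0.5],0],
    [0,[0,0,0.5],0],
    [0,[0,0,0.4],0],
  ],
)

```text
time_s: 9.25
position: [553.6, 139.9, 280.4]
eef_rot: [-0.001, 0.082, 0.997, 0.0]
wrist_force: [-7.4, -0.5, 15.2]
finger_gap: -0.2
grip_force: 7.5
```

The force points along the lid toward the hinge, so this is an end-on push. Back off, step further back and push the outer face forward and down.

Emit:
send_rows(
  plan=[
    [0,[0,0,-1.2],0],
    [0,[0,0,-0.8],0],
    [0,[-1.2,0,0],0],
    [0,[-1.2,0,0],0],
    [0,[0,0,0],0],
  ],
)

```text
time_s: 9.88
position: [579.2, 134.8, 298.6]
eef_rot: [-0.0, 0.083, 0.997, -0.001]
wrist_force: [-0.3, -0.3, -0.6]
finger_gap: 0.0
grip_force: 0.0
```

Run:
```python
from h import *
s=bot.sense();print(s['position'].round(1),s['wrist_force'].round(1))
im,d,W=pts('scene'); k=cv2.resize(im[60:220,200:350,::-1],None,fx=3.5,fy=3.5,interpolation=2)
im2,d,W=pts('top'); k2=cv2.resize(im2[90:250,190:260,::-1],None,fx=3.5,fy=3.5,interpolation=2)
cv2.imwrite('pics/c3.png',np.hstack([k,k2]))
```

```text
[579.2 134.8 298.6] [-0.3 -0.3 -0.6]
```

View pics/c3.png

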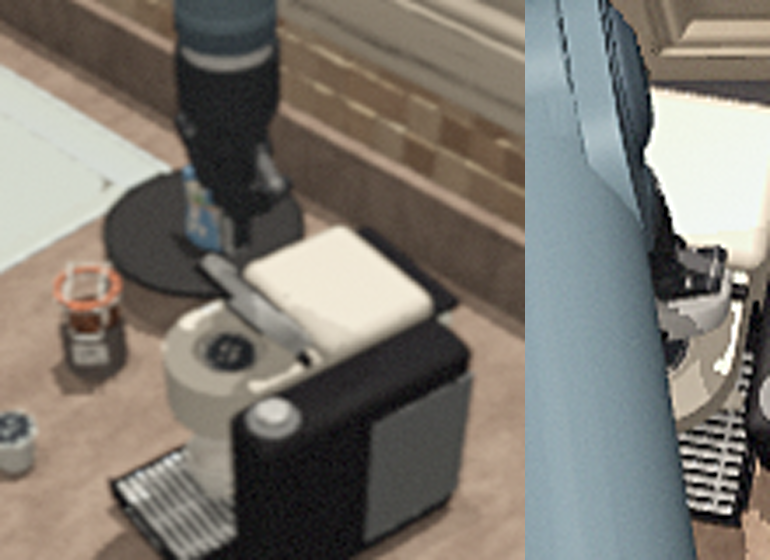

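The fingertip at crop (235,245) is just behind and above the lid's top edge at (205,255), and free. I push forward and down along the arc.

Emit:
send_rows(
  plan=[
    [0,[0,0,0.9],0],
    [0,[0,0,0.8],0],
    [0,[0.4,0,0.3],0],
    [0,[0.4,0,0.3],0],
  ],
)

```text
time_s: 10.48
position: [570.7, 136.9, 276.7]
eef_rot: [0.001, 0.082, 0.997, 0.0]
wrist_force: [0.7, -0.4, 2.9]
finger_gap: -0.2
grip_force: 1.1
```

Emit:
send_rows(
  plan=[
    [0,[0.4,0,0.4],0],
    [0,[0.4,0,0.4],0],
    [0,[0.3,0,0.3],0],
  ],
)

```text
time_s: 10.85
position: [557.4, 139.5, 266.4]
eef_rot: [-0.002, 0.082, 0.997, 0.001]
wrist_force: [-5.6, -0.1, 9.0]
finger_gap: 0.4
grip_force: 4.6
```

Emit:
send_rows(
  plan=[
    [0,[0.5,0,0.3],0],
    [0,[0.5,0,0.3],0],
    [0,[0.4,0,0.4],0],
  ],
)

```text
time_s: 11.22
position: [545.5, 141.4, 255.2]
eef_rot: [0.0, 0.082, 0.997, 0.0]
wrist_force: [0.1, 0.2, 1.7]
finger_gap: -0.2
grip_force: 1.0
```

Emit:
send_rows(
  plan=[
    [0,[0.3,0,0.4],0],
    [0,[0.3,0,0.5],0],
    [0,[0.2,0,0.5],0],
  ],
)

```text
time_s: 11.6
position: [536.7, 142.8, 240.6]
eef_rot: [-0.001, 0.082, 0.997, -0.0]
wrist_force: [-2.5, 1.6, 2.7]
finger_gap: -0.1
grip_force: 1.5
```

Run:
```python
from h import *
s=bot.sense();print(s['position'].round(1),s['wrist_force'].round(1))
im,d,W=pts('scene'); k=cv2.resize(im[60:220,200:350,::-1],None,fx=3.5,fy=3.5,interpolation=2)
cv2.imwrite('pics/c4.png',k)
```

```text
[536.7 142.8 240.6] [-2.5  1.6  2.7]
```

View pics/c4.png

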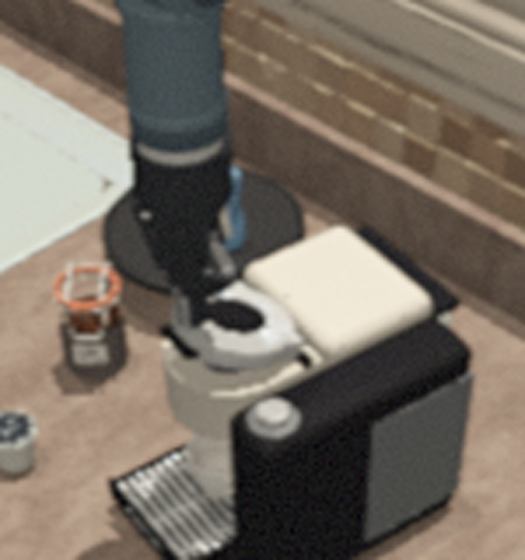

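The lid is almost down, with the fingertip at crop (195,310) on its front. Keep pressing.

Emit:
send_rows(
  plan=[
    [0,[0.1,0,0.5],0],
    [0,[0.1,0,0.5],0],
    [0,[0.1,0,0.5],0],
  ],
)

```text
time_s: 12.02
position: [534.8, 142.4, 225.8]
eef_rot: [-0.0, 0.082, 0.997, -0.0]
wrist_force: [-2.6, 0.8, 1.9]
finger_gap: -0.1
grip_force: 1.0
```

Emit:
send_rows(
  plan=[
    [0,[0,0,0.3],0],
    [0,[0,0,0.3],0],
  ],
)

```text
time_s: 12.28
position: [534.7, 142.6, 219.9]
eef_rot: [-0.0, 0.082, 0.997, -0.0]
wrist_force: [-1.8, -0.0, 1.4]
finger_gap: 0.1
grip_force: 1.0
```

Emit:
send_rows(
  plan=[
    [0,[0,0,0.2],0],
    [0,[0,0,0.1],0],
    [0,[0,0,0],0],
  ],
)

```text
time_s: 12.65
position: [534.7, 142.7, 218.0]
eef_rot: [-0.0, 0.082, 0.997, 0.0]
wrist_force: [-3.8, -0.6, 5.8]
finger_gap: -0.3
grip_force: 3.0
```

Emit:
send_rows(
  plan=[
    [0,[0,0,0.1],0],
    [0,[0,0,0.1],0],
    [0,[0,0,0],0],
  ],
)

```text
time_s: 13.02
position: [534.7, 142.7, 217.9]
eef_rot: [-0.001, 0.082, 0.997, 0.0]
wrist_force: [-6.6, -1.6, 14.0]
finger_gap: 0.0
grip_force: 7.0
```

The lid is shut, at a hard stop at z 218. Now to the button.

Emit:
send_rows(
  plan=[
    [0,[0,0,-1.5],0],
    [0,[0,0,-3],0],
    [0,[-0.3,-3.2,0],0],
    [0,[-0.3,-3.2,0],0],
    [0,[-0.3,-3.2,0],0],
    [0,[0,0,0],0],
  ],
)

```text
time_s: 13.78
position: [528.5, 42.5, 260.7]
eef_rot: [0.001, 0.086, 0.996, -0.0]
wrist_force: [-0.5, -0.1, 0.1]
finger_gap: 0.1
grip_force: 0.0
```

Run:
```python
from h import *
s=bot.sense();print(s['position'].round(1))
im,d,W=pts('scene'); v,u=np.mgrid[0:420,0:560]
T=np.array(bot.calibration('top')['pose'])
def near(p,r): return np.hypot(W[...,0]-p[0],W[...,1]-p[1])<r
b=near((528,46),22)&(W[...,2]>208)&(W[...,2]<226)&(im.min(-1)>120); print('btn',b.sum(),W[b].mean(0) if b.any() else 0)
h=W-np.array([613,132,0]); th=np.radians(-9.7); X=h[...,0]*np.cos(th)+h[...,1]*np.sin(th); Y=-h[...,0]*np.sin(th)+h[...,1]*np.cos(th)
for x0 in (-95,-80,-60,-40,-20):
    m=(abs(X-x0)<8)&(abs(Y)<40)&(W[...,2]>180); print(x0,m.sum(),np.median(W[m][:,2]) if m.any() else 0)
k=cv2.resize(im[80:230,200:350,::-1],None,fx=3.5,fy=3.5,interpolation=2); cv2.imwrite('pics/c5.png',k)
```

```text
[528.5  42.5 260.7]
btn 53 [530.19162808  43.65358725 215.04378668]
-95 146 206.07925073347945
-80 157 216.6741822080853
-60 106 218.74538712787256
-40 90 218.8586044671173
-20 23 219.0443934756455
```

View pics/c5.png

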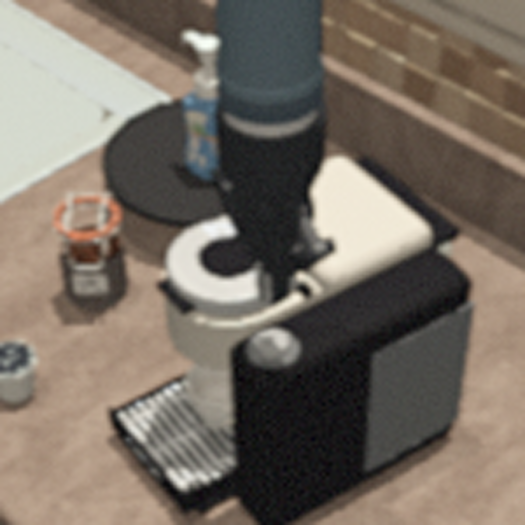

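The lid is flat at z≈219, i.e. shut, and the button is at about (529,45), under the fingers. Press.

Emit:
send_rows(
  plan=[
    [0,[0,0,1.8],0],
    [0,[0,0,1.6],0],
    [0,[0,0,0.6],0],
    [0,[0,0,0.3],0],
    [0,[0,0,0],0],
  ],
)

```text
time_s: 14.45
position: [528.1, 46.8, 217.2]
eef_rot: [-0.0, 0.082, 0.997, -0.0]
wrist_force: [-0.4, -0.3, -0.5]
finger_gap: 0.1
grip_force: 0.0
```

Emit:
send_rows(
  plan=[
    [0,[0,0,0.3],0],
    [0,[0,0,0.3],0],
    [0,[0,0,0.1],0],
    [0,[0,0,0],0],
  ],
)

```text
time_s: 14.95
position: [528.8, 46.7, 211.2]
eef_rot: [0.001, 0.082, 0.997, 0.0]
wrist_force: [-0.2, -0.8, 4.4]
finger_gap: 0.0
grip_force: 2.4
```

Emit:
send_rows(
  plan=[
    [0,[0,0,0.1],0],
    [0,[0,0,0.1],0],
    [0,[0,0,0.1],0],
    [0,[0,0,0],0],
  ],
)

```text
time_s: 15.45
position: [528.9, 46.7, 210.9]
eef_rot: [0.0, 0.082, 0.997, 0.001]
wrist_force: [-6.1, -0.3, 18.1]
finger_gap: 0.3
grip_force: 9.1
```

Bottomed out at z 211, with 18 N. Release and move clear.

Emit:
send_rows(
  plan=[
    [0,[0,0,-0.8],0],
    [0,[0,0,-1.5],0],
    [0,[0,0,-3],0],
    [0,[2,0,-3],0],
    [0,[4,0,0],0],
    [0,[4,0,0],0],
    [0,[4,0,0],0],
    [0,[0,0,0],0],
    [0,[0,0,0],0],
  ],
)

```text
time_s: 16.58
position: [390.3, 69.4, 290.5]
eef_rot: [0.0, 0.082, 0.997, 0.0]
wrist_force: [-0.2, 0.3, -0.4]
finger_gap: -0.3
grip_force: 0.0
```

Run:
```python
from h import *
s=bot.sense();print(s['position'].round(1),s['wrist_force'].round(1))
im,d,W=pts('scene'); 
b=(np.hypot(W[...,0]-529,W[...,1]-45)<18)&(W[...,2]>208)&(W[...,2]<226)&(im.min(-1)>150); print('btn',b.sum(),W[b].mean(0))
k=cv2.resize(im[100:350,180:400,::-1],None,fx=2.4,fy=2.4,interpolation=2); cv2.imwrite('pics/c6.png',k)
```

```text
[390.3  69.4 290.5] [-0.2  0.3 -0.4]
btn 51 [527.97867977  44.53161956 215.46788143]
```

View pics/c6.png

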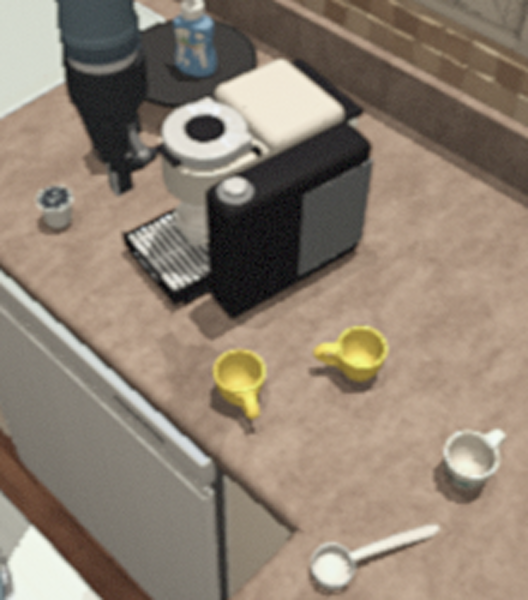

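The lid is shut at (205,130), the tray is home at (170,255), the cup stands under the spout and the button is back up. The other things are where they were.

```bash
python3 -c "
from plant import bot
print(bot.finish_job())"
```

```text
the job is handed in; nothing more can be done
None
```

I pushed the drip tray home with the cup under the spout, shut the lid, then pressed the start button fully down and released it; the job is handed in at about 17 s, but no verdict came back.

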